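Draw the test pen along an enclosure's cover seam

ROBOT

A 6-joint arm with a two-finger parallel gripper is mounted at the origin on the work surface. World frame = base frame: x ahead of the robot, y to its left, z up, the work surface at z = 0. Lengths are in m, angles in degrees, forces in N, time in s.
With the tool pointing down it reaches from about 0.35 to 0.725 m from the base axis. Payload 6 kg.
Tool frame: the origin (TCP) lies at the very end of the fingers, on their centre line; the grasp point (between the pads) lies 19 mm behind it (bot.pinch_z is the distance from the TCP to the grasp point, in m); z points along the fingers, y is the line along which they close (so a half turn about z gives the same grasp; the last joint's range is limited). The gripper opens to 85 mm and grips with 20 to 120 N. Pads are 22 mm wide; open, the fingers measure 114 mm over their backs; the gripper's body (76 mm by 85 mm) begins 54 mm behind the grasp point. The pads swing forward as they close: fully open they stand 13 mm farther back than shut.
Start: joints at [93.375, 2.303, 4.859, 0, -92.561, -19.12], TCP at [0.163, 0.577, 0.231] pointing down, gripper open.
Joint ranges: [-146.85, 146.85], [-73.84, 115.35], [-62.03, 85.46], [-188.31, 113.3], [-161.28, -10.13], [-171.36, 171.36]. Speed limits (degrees/s): [147.25, 147.25, 172.46, 180, 180, 180].

INTERFACE

Orientations are given as a 3x3 rotation matrix whose columns are the frame's x, y, z axes.
In Python, from plant import bot gives the robot as it stands.
- The arm moves only by the tool servo_tool, never from a script. Its argument "commands" is text: rows parted by semicolons, each of 7 numbers parted by spaces: the shift along the tool's x, y, z scaled (see below), then the turn, a rotation vector about the tool's x, y, z scaled (see below), then the opening, from 0 (shut) to 1 (fully open). A call has 1 to 20 rows; each row is the pose to reach, as a shift and turn from the pose commanded when the call began, along the tool's axes at that moment, turning the shorter way round; what a row does not reach only later rows make up. The controller multiplies each number of a shift by 0.15 m and each number of a turn by 180 degrees. A row lasts 1/8 s, in which the tool goes at most 62.5 mm and 10.7 degrees, less where a joint would pass 70% of its speed; a pose out of reach is approached as far as the arm can. A call with a number of a shift or a turn outside -1 to 1 is refused whole. A call with a gripper value outside its range is refused whole. The fingers move at their own pace and stop on an object; "grip_force" is the grip in N (left out, the last holds). Time passes only in rows, so rows that repeat a pose let the fingers close. It gives the time, the measured TCP pose, the force, the opening and the grip force at its end, in the units of the state.
- bot.get_obs(): the state, without advancing time (a new reading comes with each control period).
- bot.snapshot(name): name is "side" or "top" or "wrist"; returns (picture, depth): 384x512x3 uint8, red, green, blue; 384x512 float32, m along the optical axis (not along the pixel's ray), 0 where there is no reading.
- bot.camera_info(name): a dict with "intrinsics" (3x3 intrinsics, pixels), "R" (3x3) and "t" (3): a world point X has camera coordinates R X + t. Camera axes: x right, y down, z forward; pixel columns grow to the right and rows downward; lengths in m; the calibration is good to about 2 mm. A picture is of the moment at which its call begins: read the wrist's pose just before it. camera_info takes no time and is no camera call; for the wrist camera it gives the pose at the moment of the call.
- bot.close_job(): hands the job in; it is judged then, once.
Trained networks look in the newest picture that a camera, given by its name, has taken for a name from the list of things; names that differ only in an ending like _2 or _b are one class to them, and where a whole thing is asked for, a point or a joint stands for the part that bears it (a point fixed in the world has none). Each returns a list of dicts, best first, with "confidence" (0 to 1); they miss things now and then, are a little off and sometimes report something else, mostly with a low value. They report only what shows in the picture. A call takes as long as a camera call. They do not tell look-alikes from the thing itself.
- bot.boxes_of(camera, target): "rect" ([centre column, centre row, width, height] as shares, 0 to 1, of the picture: columns of its width, rows of its height, round what is visible of it).
- bot.cut_out(camera, target): "mask" (384x512 bool, what is visible of it) and "rect" ([centre column, centre row, width, height] as shares, 0 to 1, of the picture: columns of its width, rows of its height, round what is visible of it).
- bot.mark_of(camera, target): "location" ([column, row] as shares, 0 to 1, of the picture: columns of its width, rows of its height: a listed point, or the origin of a listed thing).
The state is a dict: "clock": time; "joints": joint angles; "dq": joint speeds; "joint_torque": joint torques, N m; "tcp_pos": TCP position; "tool_rot": TCP orientation; "contact_force": force on the tool from outside, world axes, zero at the start; "torque": the same for the moment, N m; "width": opening from 0.0 (shut) to 1.0 (fully open); "gripper_force": force on a finger pad.
Only numpy, scipy, OpenCV 4.12 (cv2) and the standard library are available. Lean on these libraries where they do the work, as an engineer would, in place of code of your own. Each camera call takes 0.05 s, during which the arm holds its last target. There are 200 camera calls.

TASK

Take the test pen out of its stand and draw its tip slowly and steadily along the seam between the two cover halves of the longer metal enclosure, from the end with the cable gland to the other end, keeping the tip on the seam or only a few millimetres above it all the way. Then put the pen back in its own stand, hanging upright by its collar, and let go.

Things in the scene. Friction and masses are not known exactly. Their poses are not given: they have to be found in the camera images.
- pen: Loose round test pen, 160 mm, 90 g, hanging tip down. From the tip up: steel cone 30 mm tall, 16 mm thick shaft to 80 mm, black collar 38 mm wide from 80 to 86 mm, slim black handle 20 mm thick from 86 to 160 mm; grasp about 120 mm up. Origin at the tip, z up the pen. (The nut driver in the other, equal stand has a thick 34 mm handle and tops out 146 mm above the table.)
- pen_stand: The pen's stand, fixed: dark steel, 70 x 70 mm, 90 mm tall, a 12 mm thick top plate on four posts with an upright through hole 27 mm wide in its centre. Origin at the centre of its underside, z up. With the pen home its collar rests on the plate and its tip is 10 mm above the origin.
- long_box: The longer of two grey enclosures (the other is 110 mm square), fixed: 190 mm (x) by 120 mm (y), 60 mm tall. Origin at the centre of its underside, z up. Between two flat aluminium covers a dark 3 mm seam runs along x at y = 0, z = 60 mm, from x = -85 to +85 mm; the tip cannot sink in. The black cable gland, 26 mm long, is on the end face at -x, where the seam starts.
Things that resemble listed ones, but are neither listed nor needed, are in the scene too. Leave any blue look-alike of the pen alone.

How it is judged:
By the outcome, as a careful person would: the job done as asked, in the order asked, and still so for the second after the job is handed in, with the robot touching nothing.
It also fails if it takes over 67 s, if anything falls off the work surface, if the arm or the gripper's body presses on something with over 40 N, if the wrist force passes 120 N, or if a joint passes its speed limit or range.

## Working session

There is one attempt and no reset: what is moved stays moved. The work goes in short steps, Python scripts to look and compute and a tool call to move; the robot and the scene stay as the last step left them, time stands still between calls to the robot, and variables do not carry over. Pictures are saved under pics/ and viewed, at most 10 in all, crops included, and the job is handed in when it is done.

Besides the shell and the picture viewer there is one more tool, called after "Request:" as name(argument=value, ...) on one line, values as JSON. servo_tool: Moves the arm, as the interface text tells. Shifts and turns lie within -1 to 1; 1 stands for 0.15 m of shift or 180 degrees of turn. Its arguments: {"type":"object","properties":{"commands":{"type":"string"},"grip_force":{"type":"number"}},"required":["commands"]}

```bash
mkdir -p pics; cat > h.py <<'E'
import numpy as np, cv2
from plant import bot
def snap(n):
    ci=bot.camera_info(n); im,d=bot.snapshot(n); return im,d,ci
def pts(d,ci):
    K=np.array(ci["intrinsics"]);R=np.array(ci["R"]);t=np.array(ci["t"])
    v,u=np.mgrid[:d.shape[0],:d.shape[1]]
    P=np.stack([(u-K[0,2])/K[0,0]*d,(v-K[1,2])/K[1,1]*d,d],-1)
    W=(P-t)@R; W[d<=0]=np.nan
    return W
def save(n,im): cv2.imwrite("pics/"+n,im[...,::-1])
E
python3 - <<'E'
from h import *
ims=[]
for c in ("top","side"):
    im,d,ci=snap(c); ims.append(im); W=pts(d,ci); np.savez(c+".npz",W=W,im=im)
    for tg in ("pen","pen_stand","long_box"):
        for r in bot.cut_out(c,tg)[:4]:
            m=r["mask"]; w=W[m]; 
            print(c,tg,round(r["confidence"],2),np.round(np.array(r["rect"])*[512,384,512,384]),np.nanmedian(w,0).round(3),np.nanmax(w[:,2]).round(3))
    save(c+"1.png",im)
s=bot.get_obs();print(s["clock"],s["tool_rot"],s["width"])
E
```

```text
top pen 0.73 [184. 219.  17.  19.] [0.514 0.136 0.087] 0.162
top pen 0.67 [221. 176.  20.  24.] [0.592 0.069 0.097] 0.173
top pen_stand 0.63 [217. 178.  37.  40.] [0.596 0.069 0.089] 0.171
top long_box 0.9 [112. 239.  70. 111.] [0.469 0.291 0.058] 0.065
side pen 0.76 [233. 208.  18.  60.] [0.592 0.079 0.121] 0.173
side pen 0.59 [247. 253.  20.  51.] [0.509 0.148 0.098] 0.163
side pen_stand 0.56 [234. 225.  47.  52.] [0.59  0.09  0.082] 0.097
side long_box 0.58 [224. 335. 128.  98.] [0.465 0.3   0.06 ] 0.065
0.4 [[ 9.62483463e-01 -2.71340340e-01 -5.84769472e-05]
 [-2.71340346e-01 -9.62483430e-01 -2.52757288e-04]
 [ 1.23001559e-05  2.59141865e-04 -9.99999966e-01]] 0.9999516422724278
```

View pics/top1.png

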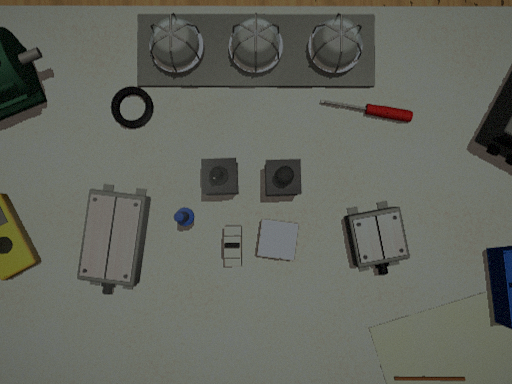

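View pics/side1.png

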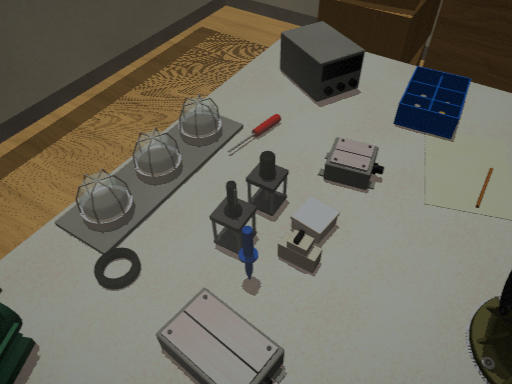

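Top view: dark slim handle in the left stand at (219,176), thick dark handle (nut driver) in the right stand at (284,177), blue look-alike at (184,217); long box at (112,239) with its gland at (108,288). Side view: slim handle at (232,195), thick one at (267,165), blue one at (248,245). I choose the slim dark one in the left stand, and check it in one close crop.

```bash
cat > m.py <<'E'
from h import *
def rect(W,lo,hi,c,r):
    m=(W[...,2]>lo)&(W[...,2]<hi)&(np.hypot(W[...,0]-c[0],W[...,1]-c[1])<r)
    p=W[m]; q=cv2.minAreaRect((p[:,:2]*1000).astype(np.float32)); return m,p,q
E
python3 - <<'E'
from m import *
for c in ("top","side"):
    z=np.load(c+".npz");W=z["W"];im=z["im"].astype(int)
    for n,ctr in (("pen",(.592,.069)),("other",(.59,-.035))):
        m,p,q=rect(W,.080,.098,ctr,.06); print(c,n,"plate",len(p),np.round(q[0]),np.round(q[1]),round(q[2],1),np.median(p[:,2]).round(4))
        m,p,q=rect(W,.115,.19,ctr,.04); print("  handle",len(p),p.mean(0).round(4),np.ptp(p,0).round(3),p[:,2].max().round(3))
        t=p[p[:,2]>p[:,2].max()-.006]; print("  top", t.mean(0).round(4),np.ptp(t,0).round(3))
    m,p,q=rect(W,.052,.07,(.469,.291),.125); print(c,"box",len(p),np.round(q[0]),np.round(q[1]),round(q[2],1),np.median(p[:,2]).round(4))
    A=np.c_[p[:,:2]-[.469,.291],np.ones(len(p))]; print("  plane",np.linalg.lstsq(A,p[:,2],rcond=None)[0].round(4))
    d=m&(im.sum(-1)<np.median(im[m].sum(-1))*.65)
    n=np.deg2rad(0); P=W[d]; sel=(abs(P[:,0]-.469)<.06)&(abs(P[:,1]-.291)<.025); P=P[sel]
    k=np.polyfit(P[:,0],P[:,1],1); r=P[:,1]-np.polyval(k,P[:,0]); P=P[abs(r)<.004]; k=np.polyfit(P[:,0],P[:,1],1)
    print("  seam",len(P),k.round(4),"deg",np.rad2deg(np.arctan(k[0])).round(2),"y at .469",np.polyval(k,.469).round(4))
im=np.load("side.npz")["im"]; a=im[145:290,190:300]; b=np.load("top.npz")["im"][150:240,165:315]
a=cv2.resize(a,None,fx=4,fy=4); b=cv2.resize(b,(350,210)); o=np.zeros((580,800,3),np.uint8); o[:,:440]=a; o[:210,440:790]=b; save("crop.png",o)
E
```

```text
top pen plate 1082 [597.  73.] [70. 70.] 2.7 0.0896
  handle 120 [0.5947 0.0711 0.1612] [0.021 0.02  0.057] 0.173
  top [0.5964 0.0723 0.1692] [0.019 0.017 0.006]
top other plate 914 [595. -56.] [69. 70.] 0.7 0.0894
  handle 260 [ 0.5942 -0.0562  0.1433] [0.033 0.032 0.033] 0.149
  top [ 0.5951 -0.0565  0.1453] [0.029 0.03  0.006]
top box 4843 [470. 297.] [120. 188.] 83.0 0.0587
  plane [-0.0001  0.0033  0.0583]
  seam 92 [-0.1248  0.357 ] deg -7.11 y at .469 0.2985
side pen plate 879 [596.  73.] [71. 73.] 2.0 0.0904
  handle 248 [0.5924 0.0771 0.1492] [0.022 0.021 0.058] 0.173
  top [0.5952 0.0738 0.1696] [0.019 0.02  0.006]
side other plate 620 [594. -56.] [72. 72.] 2.5 0.0903
  handle 286 [ 0.5906 -0.0504  0.1365] [0.032 0.032 0.033] 0.148
  top [ 0.5932 -0.0555  0.1456] [0.031 0.032 0.006]
side box 7036 [469. 298.] [120. 189.] 82.8 0.0602
  plane [-0.0008 -0.0012  0.0596]
  seam 127 [-0.1234  0.3556] deg -7.04 y at .469 0.2977
```

View pics/crop.png

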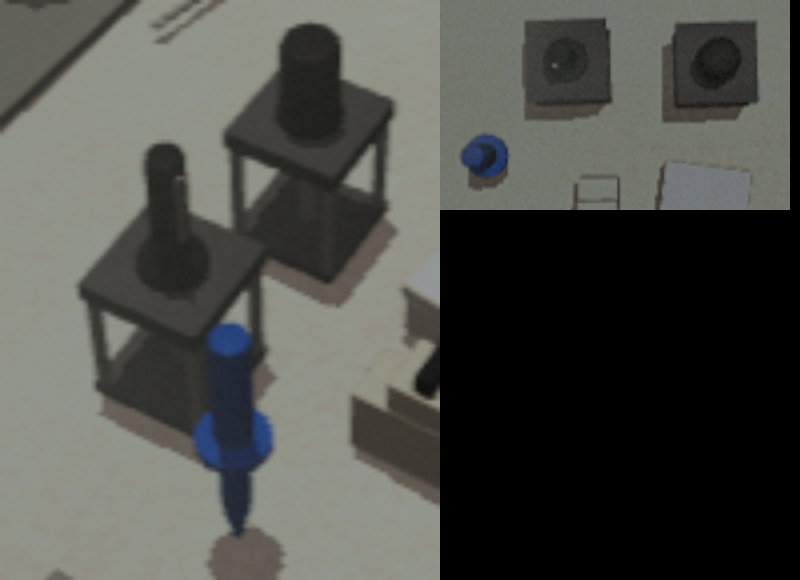

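The crop shows the slim dark handle with collar in the left stand, crop (170,200), which is the pen. The thick handle (310,80) is the nut driver and the blue one is the look-alike. The pen is at about (0.595, 0.072), with its top at 0.170 as it should be. The seam centre is (0.4695, 0.298), direction -7.05°, and the gland is at the near end. Now I go over the pen.

Request:
servo_tool(commands="0.3 0.2 0 0 0 0 0.65;0.6 0.4 0 0 0 0 0.65;0.92 0.615 0 0 0 0 0.65")

```text
clock: 0.78
tcp_pos: [0.2713, 0.45, 0.2313]
tool_rot: [[0.963, -0.271, 0.0], [-0.271, -0.963, 0.0], [0.0, -0.0, -1.0]]
contact_force: [0.5, -0.1, 0.1]
width: 0.645
gripper_force: 0.0
```

Request:
servo_tool(commands="0.3 0.2 0 0 0 0 0.65;0.6 0.4 0 0 0 0 0.65;0.92 0.615 0 0 0 0 0.65")

```text
clock: 1.15
tcp_pos: [0.3791, 0.3236, 0.2316]
tool_rot: [[0.963, -0.271, 0.0], [-0.271, -0.963, 0.001], [0.0, -0.001, -1.0]]
contact_force: [0.8, 0.7, 0.1]
width: 0.645
gripper_force: 0.0
```

Request:
servo_tool(commands="0.3 0.2 0 0 0 0 0.65;0.6 0.4 0 0 0 0 0.65;0.92 0.615 0 0 0 0 0.65")

```text
clock: 1.52
tcp_pos: [0.487, 0.1974, 0.2316]
tool_rot: [[0.963, -0.271, 0.001], [-0.271, -0.963, 0.001], [0.0, -0.001, -1.0]]
contact_force: [0.0, 0.6, 0.1]
width: 0.652
gripper_force: 0.0
```

Request:
servo_tool(commands="0.3 0.2 0 0 0 0 0.65;0.5 0.35 0 0 0 0 0.65;0.5 0.35 0 0 0 0 0.65;0.5 0.35 0 0 0 0 0.65;0.5 0.35 0 0 0 0 0.65")

```text
clock: 2.15
tcp_pos: [0.5437, 0.1287, 0.2315]
tool_rot: [[0.963, -0.27, 0.0], [-0.27, -0.963, 0.0], [0.0, -0.0, -1.0]]
contact_force: [-0.0, -0.2, -0.2]
width: 0.65
gripper_force: 0.0
```

```bash
python3 - <<'E'
from m import *
s=bot.get_obs(); print(s["clock"],np.round(s["tcp_pos"],4),np.round(s["tool_rot"],4).tolist(),np.round(s["joints"],1))
im,d,ci=snap("wrist"); W=pts(d,ci); save("w1.png",im)
for n,lo,hi in (("plate",.08,.098),("collar",.0915,.1),("handle",.11,.19),("top",.165,.178)):
    m,p,q=rect(W,lo,hi,(.596,.073),.055); 
    if len(p): print(n,len(p),np.round(q[0],1),np.round(q[1],1),np.median(p,0).round(4))
E
```

```text
2.15 [0.5437 0.1287 0.2315] [[0.9628, -0.2702, 0.0003], [-0.2702, -0.9628, 0.0002], [0.0002, -0.0003, -1.0]] [ 33.9  -4.   -1.3  -0.  -92.6  40.4]
plate 5903 [597.6  72.4] [70.2 70.3] [0.6047 0.0772 0.0891]
collar 791 [599.4  75.8] [29.9 37.1] [0.6052 0.0801 0.095 ]
handle 1129 [597.8  72.5] [19.4 19.5] [0.5985 0.0753 0.1682]
top 819 [597.8  72.5] [19.4 19.1] [0.5981 0.0729 0.1686]
```

View pics/w1.png

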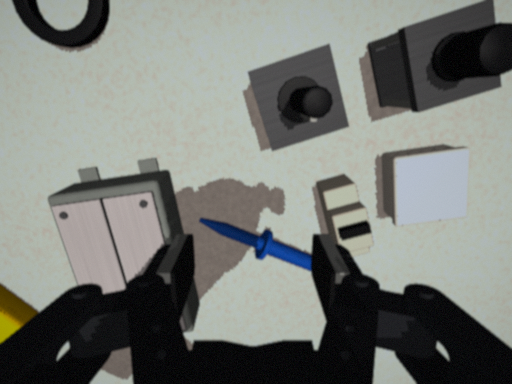

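The wrist view shows the slim handle at (312,101), centred in its stand, with the blue look-alike near (265,245). The pen measures (0.5977, 0.0725), the same as the plate centre. Next: over, down and grip.

Request:
servo_tool(commands="0.2 0.12 0 0 0 0 0.65;0.447 0.264 0 0 0 0 0.65;0.447 0.264 0.1 0 0 0 0.65;0.447 0.264 0.25 0 0 0 0.65;0.447 0.264 0.4 0 0 0 0.65;0.447 0.264 0.55 0 0 0 0.65;0.447 0.264 0.7 0 0 0 0.65;0.447 0.264 0.803 0 0 0 0.65;0.447 0.264 0.803 0 0 0 0.65;0.447 0.264 0.803 0 0 0 0.65")

```text
clock: 3.45
tcp_pos: [0.5983, 0.0719, 0.112]
tool_rot: [[0.963, -0.271, 0.002], [-0.271, -0.963, 0.0], [0.001, -0.0, -1.0]]
contact_force: [-0.2, 0.0, 0.5]
width: 0.647
gripper_force: 0.0
```

Request:
servo_tool(commands="0 0 0 0 0 0 0;0 0 0 0 0 0 0;0 0 0 0 0 0 0;0 0 0 0 0 0 0;0 0 0 0 0 0 0;0 0 0 0 0 0 0;0 0 0 0 0 0 0;0 0 0 0 0 0 0", grip_force=50)

```text
clock: 4.45
tcp_pos: [0.5982, 0.0717, 0.1116]
tool_rot: [[0.963, -0.271, 0.001], [-0.271, -0.963, 0.0], [0.001, -0.0, -1.0]]
contact_force: [0.2, 1.2, 5.4]
width: 0.222
gripper_force: 48.8
```

Request:
servo_tool(commands="0 0 -0.05 0 0 0 0;0 0 -0.12 0 0 0 0;0 0 -0.22 0 0 0 0;0 0 -0.34 0 0 0 0;0 0 -0.46 0 0 0 0;0 0 -0.58 0 0 0 0;0 0 -0.7 0 0 0 0;0 0 -0.82 0 0 0 0;0 0 -0.93 0 0 0 0;0 0 -0.93 0 0 0 0;0 0 -0.93 0 0 0 0")

```text
clock: 5.82
tcp_pos: [0.5977, 0.0717, 0.2495]
tool_rot: [[0.962, -0.271, -0.001], [-0.271, -0.962, -0.0], [-0.001, 0.0, -1.0]]
contact_force: [-0.3, 0.1, -0.9]
width: 0.223
gripper_force: 48.8
```

```bash
python3 - <<'E'
from m import *
s=bot.get_obs(); p=np.array(s["tcp_pos"]); print(s["clock"],p.round(4),np.round(s["contact_force"],1),s["width"])
im,d,ci=snap("side"); W=pts(d,ci); K=np.array(ci["intrinsics"]);R=np.array(ci["R"]);t=np.array(ci["t"])
for z in (.125,.15,.17,.19):
    m,q,r=rect(W,z-.008,z+.008,p,.06); 
    if len(q): print(z,len(q),q.mean(0).round(4),np.ptp(q,0).round(3))
c=R@(p-[0,0,.06])+t; u,v=(K@c)[:2]/c[2]; u,v=int(u),int(v); print(u,v)
for h in (0,.019,.055,.10):
    c=R@(p-[0,0,h])+t; print(h,((K@c)[:2]/c[2]).round(1))
a=im[v-50:v+50,u-60:u+60]; save("s2.png",cv2.resize(a,None,fx=5,fy=5))
E
```

```text
5.825 [0.5977 0.0717 0.2495] [-0.3  0.1 -0.9] 0.2226325582992796
0.15 7 [0.5941 0.0738 0.1527] [0.004 0.003 0.007]
0.17 31 [0.5925 0.0757 0.1708] [0.012 0.009 0.016]
0.19 55 [0.592  0.0755 0.1902] [0.015 0.014 0.015]
230 175
0 [228.1 151.4]
0.019 [228.7 159.4]
0.055 [229.9 173.8]
0.1 [231.2 190.5]
```

View pics/s2.png

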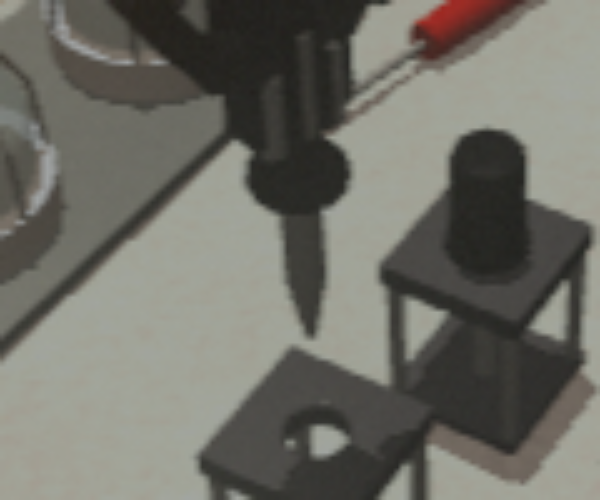

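The pen hangs upright in the grip with its tip at crop (312,338), about 0.10 m below the TCP. Next I carry it round the blue look-alike to above the gland end of the seam.

Request:
servo_tool(commands="-0.08 -0.095 0 0 0 0 0;-0.2 -0.23 0 0 0 0 0;-0.33 -0.38 0 0 0 0 0;-0.46 -0.54 0 0 0 0 0;-0.59 -0.69 0 0 0 0 0;-0.72 -0.84 0 0 0 0 0;-0.8 -0.93 0 0 0 0 0;-0.82 -0.955 0 0 0 0 0")

```text
clock: 6.88
tcp_pos: [0.5177, 0.2438, 0.2501]
tool_rot: [[0.963, -0.27, -0.0], [-0.27, -0.963, -0.0], [-0.0, 0.0, -1.0]]
contact_force: [0.3, -0.3, -1.4]
width: 0.224
gripper_force: 48.8
```

Request:
servo_tool(commands="-0.1 -0.02 0 0 0 0 0;-0.25 -0.045 0 0 0 0 0;-0.42 -0.08 0 0 0 0 0;-0.6 -0.11 0 0 0 0 0;-0.78 -0.14 0 0 0 0 0;-0.92 -0.165 0 0 0 0 0;-0.97 -0.177 0 0 0 0 0;-0.97 -0.177 0 0 0 0 0;-0.97 -0.177 0 0 0 0 0;-0.97 -0.177 0 0 0 0 0")

```text
clock: 8.12
tcp_pos: [0.386, 0.3075, 0.2502]
tool_rot: [[0.962, -0.272, -0.0], [-0.272, -0.962, -0.001], [0.0, 0.001, -1.0]]
contact_force: [0.4, 0.6, -0.9]
width: 0.222
gripper_force: 48.8
```

```bash
python3 - <<'E'
from m import *
s=bot.get_obs(); p=np.array(s["tcp_pos"]);R=np.array(s["tool_rot"]); print(s["clock"],p.round(4),R.round(4).tolist(),np.round(s["contact_force"],1))
im,d,ci=snap("wrist"); save("w2.png",im)
W=pts(d,ci); m,q,r=rect(W,.05,.07,(.469,.298),.125); g=im.sum(-1).astype(int)
print(len(q),np.round(r[0],1),np.round(r[1],1),r[2],np.median(q[:,2]))
im,d,ci=snap("side"); save("s3.png",cv2.resize(im[200:384,150:350],None,fx=3,fy=3)) 
K=np.array(ci["intrinsics"]);Rc=np.array(ci["R"]);t=np.array(ci["t"])
for X in (p-[0,0,.1016],[.3851,.3084,.06],[.5539,.2876,.06]):
    c=K@(Rc@np.array(X)+t); print((c[:2]/c[2]-[150,200])*3)
E
```

```text
8.125 [0.386  0.3075 0.2502] [[0.9622, -0.2723, -0.0001], [-0.2723, -0.9622, -0.0005], [0.0, 0.0005, -1.0]] [ 0.4  0.6 -0.9]
20498 [464.5 298.9] [119.5 176.5] 82.9439926147461 0.05890660018729188
[321.31702514 448.51221286]
[323.4597579  519.27481995]
[100.48632941 331.39347919]
```

View pics/s3.png

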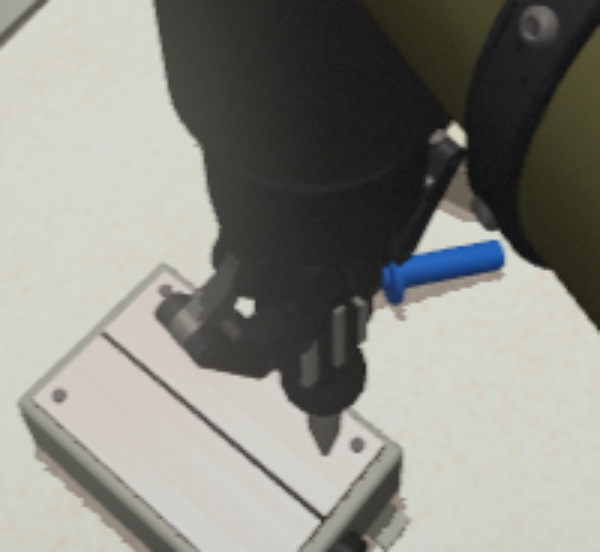

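View pics/w2.png

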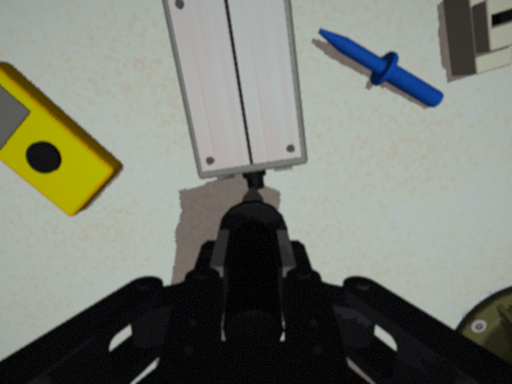

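The side view shows the tip at crop (324,455) above the seam start at (323,519). The blue look-alike now lies on the table at (440,270). It already lay so in the first wrist view, before any of my motion went below 0.23 m, so it toppled by itself and I leave it. The wrist view shows the seam running from (230,0) to (250,165), with the gland below it. I go down partway and measure seam and tip.

Request:
servo_tool(commands="-0.007 -0.004 0.06 0 0 0 0;-0.007 -0.004 0.16 0 0 0 0;-0.007 -0.004 0.26 0 0 0 0;-0.007 -0.004 0.36 0 0 0 0;-0.007 -0.004 0.44 0 0 0 0;-0.007 -0.004 0.465 0 0 0 0;-0.007 -0.004 0.465 0 0 0 0;-0.007 -0.004 0.465 0 0 0 0")

```text
clock: 9.22
tcp_pos: [0.3849, 0.3089, 0.1813]
tool_rot: [[0.962, -0.271, 0.001], [-0.271, -0.962, 0.001], [0.001, -0.001, -1.0]]
contact_force: [-0.4, -0.4, -0.9]
width: 0.22
gripper_force: 48.8
```

```bash
python3 - <<'E'
from m import *
s=bot.get_obs(); p=np.array(s["tcp_pos"]); print(s["clock"],p.round(4),np.round(s["contact_force"],1))
for c in ("wrist","top"):
    im,d,ci=snap(c); W=pts(d,ci); g=im.sum(-1).astype(int)
    m=(abs(W[...,2]-.06)<.006)&(abs(W[...,0]-.47)<.07)&(abs(W[...,1]-(.298-.124*(W[...,0]-.4695)))<.008)
    P=W[m&(g<np.median(g[m])*.6)]
    if len(P)>20:
        k=np.polyfit(P[:,0],P[:,1],1); r=P[:,1]-np.polyval(k,P[:,0]); P=P[abs(r)<.003]; k=np.polyfit(P[:,0],P[:,1],1)
        print(c,len(P),k.round(4),np.polyval(k,[.3851,.4695,.5539]).round(4))
im,d,ci=snap("side");W=pts(d,ci); u0,v0=150,200
K=np.array(ci["intrinsics"]);Rc=np.array(ci["R"]);t=np.array(ci["t"])
save("s4.png",cv2.resize(im[310:384,220:310],None,fx=8,fy=8,interpolation=cv2.INTER_NEAREST))
for X in (p-[0,0,.1016],p-[0,0,.1066],[.3851,.3084,.06],p-[0,0,.065]):
    c=K@(Rc@np.array(X)+t); print(((c[:2]/c[2]-[220,310]+.5)*8).round(0))
m=(np.hypot(W[...,0]-p[0],W[...,1]-p[1])<.02)&(W[...,2]>.062)&(W[...,2]<.12)
Q=W[m];print(len(Q),np.sort(Q[:,2])[:6].round(4)); 
z0=np.sort(Q[:,2])
for a in (.07,.075,.08,.085,.09,.095,.1):
    q=Q[abs(Q[:,2]-a)<.0025]; 
    if len(q): print(a,len(q),q.mean(0).round(4),np.ptp(q[:,:2],0).round(4))
E
```

```text
9.225 [0.3849 0.3089 0.1813] [-0.4 -0.4 -0.9]
wrist 645 [-0.1235  0.3562] [0.3086 0.2982 0.2878]
top 94 [-0.1232  0.3562] [0.3087 0.2983 0.2879]
[305. 474.]
[305. 484.]
[307. 509.]
[303. 401.]
57 [0.062  0.0621 0.0621 0.0622 0.0623 0.0623]
0.085 3 [0.3809 0.3111 0.0856] [0.0019 0.0027]
0.09 2 [0.3821 0.312  0.0901] [0.0035 0.0003]
0.095 4 [0.3802 0.3121 0.095 ] [0.005  0.0034]
0.1 3 [0.381  0.3135 0.1004] [0.005  0.0033]
```

View pics/s4.png

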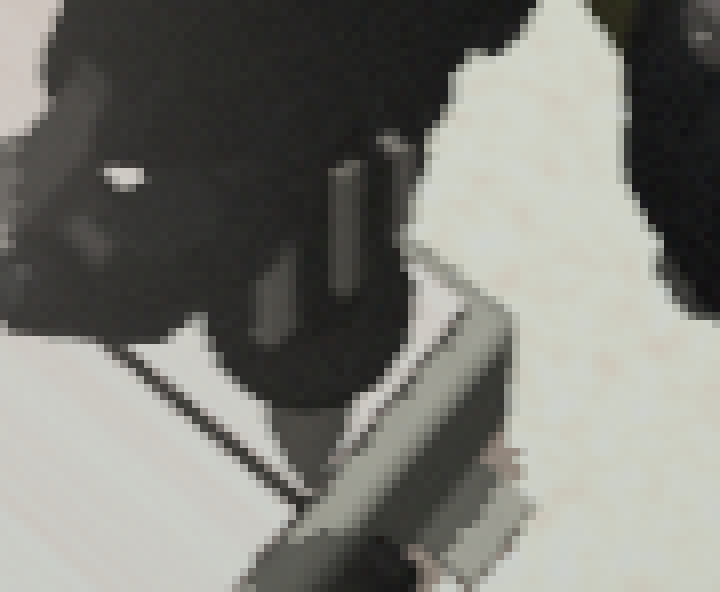

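The seam is confirmed by three views (y = 0.3087 → 0.2879). In the side crop the tip shows at (313,490), a little below its nominal projection (305,474), so I check pen tilt or slip in the wrist camera.

```bash
python3 - <<'E'
from m import *
s=bot.get_obs(); p=np.array(s["tcp_pos"]);T=np.array(s["tool_rot"])
im,d,ci=snap("wrist");W=pts(d,ci)
K=np.array(ci["intrinsics"]);Rc=np.array(ci["R"]);t=np.array(ci["t"])
print("cam",(-Rc.T@t).round(3), "fwd",Rc[2].round(3))
def pr(X): c=K@(Rc@np.array(X)+t); return c[:2]/c[2]
u,v=pr(p-[0,0,.1016]).astype(int); u0,v0=u-50,v-40
for h in (.0716,.0966,.1016,.1066,.1116): print(h,((pr(p-[0,0,h])-[u0,v0]+.5)*7).round(0))
for dx in (-.004,.004): print("x",dx,((pr(p+T@[dx,0,.1016])-[u0,v0]+.5)*7).round(0))
print("seam start",((pr([.3851,.3087,.06])-[u0,v0]+.5)*7).round(0))
c=im[v0:v0+80,u0:u0+100].astype(float); c=np.clip(255*(c/255)**.6,0,255).astype(np.uint8)
save("w3.png",cv2.resize(c,None,fx=7,fy=7,interpolation=cv2.INTER_NEAREST))
m=(np.hypot(W[...,0]-p[0],W[...,1]-p[1])<.03)&(W[...,2]>.066)&(W[...,2]<.17); Q=(W[m]-p)@T
for a in np.arange(.03,.115,.005):
    q=Q[abs(Q[:,2]-a)<.0025]
    if len(q): print(a.round(3),len(q),q.mean(0).round(4),np.ptp(q[:,:2],0).round(4),q[:,0].max().round(4))
E
```

```text
cam [0.455 0.289 0.323] fwd [-0.272  0.078 -0.959]
0.0716 [355. 374.]
0.0966 [356. 300.]
0.1016 [356. 287.]
0.1066 [356. 274.]
0.1116 [356. 262.]
x -0.004 [355. 321.]
x 0.004 [355. 252.]
seam start [357. 238.]
0.055 17 [0.0069 0.0001 0.0559] [0.0014 0.0064] 0.0077
0.06 37 [0.0064 0.0004 0.06  ] [0.003  0.0112] 0.0077
0.065 48 [ 0.0057 -0.0001  0.065 ] [0.0049 0.0142] 0.0073
0.07 46 [0.0057 0.0004 0.0699] [0.0059 0.0146] 0.0075
0.075 12 [0.006  0.     0.0752] [0.0033 0.0099] 0.0067
0.08 10 [ 0.0048 -0.0013  0.0807] [0.0028 0.0079] 0.006
0.085 6 [ 0.0044 -0.0008  0.085 ] [0.0011 0.0051] 0.005
0.09 7 [0.0035 0.0008 0.0901] [0.0019 0.0053] 0.0041
0.095 4 [0.0026 0.0004 0.096 ] [0.0004 0.0031] 0.0028
0.1 1 [0.0022 0.0013 0.0982] [0. 0.] 0.0022
0.105 1 [ 0.0007 -0.0018  0.1033] [0. 0.] 0.0007
```

View pics/w3.png

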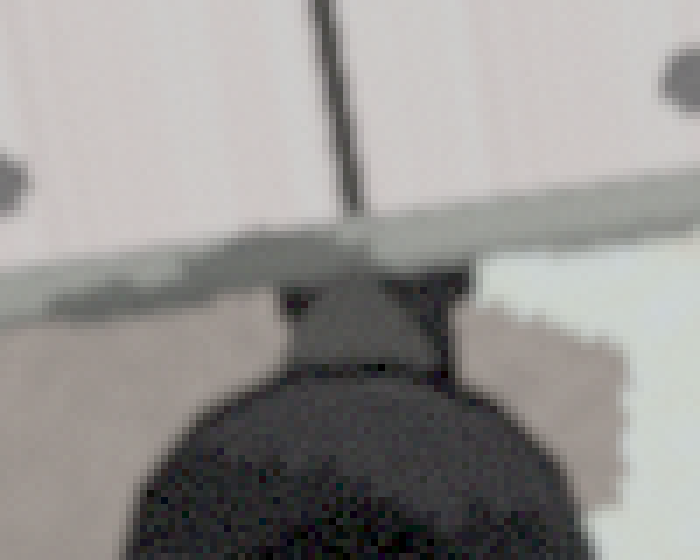

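The wrist crop shows the cone ending near (358,275), in line with the seam end at (353,212). Its depth profile puts the tip 0.104–0.105 m below the TCP with no tilt. I descend and feel for contact.

Request:
servo_tool(commands="0 0 0.02 0 0 0 0;0 0 0.045 0 0 0 0;0 0 0.065 0 0 0 0;0 0 0.08 0 0 0 0;0 0 0.08 0 0 0 0;0 0 0.08 0 0 0 0")

```text
clock: 10.18
tcp_pos: [0.3848, 0.3088, 0.1687]
tool_rot: [[0.962, -0.271, 0.0], [-0.271, -0.962, 0.0], [0.0, -0.0, -1.0]]
contact_force: [-0.3, -0.2, -2.0]
width: 0.22
gripper_force: 48.8
```

Request:
servo_tool(commands="0 0 0.003 0 0 0 0;0 0 0.007 0 0 0 0;0 0 0.01 0 0 0 0;0 0 0.01 0 0 0 0")

```text
clock: 10.68
tcp_pos: [0.3847, 0.3087, 0.1671]
tool_rot: [[0.962, -0.271, -0.0], [-0.271, -0.962, -0.0], [0.0, 0.0, -1.0]]
contact_force: [0.4, 0.3, -2.0]
width: 0.218
gripper_force: 48.8
```

Request:
servo_tool(commands="0 0 0.003 0 0 0 0;0 0 0.007 0 0 0 0;0 0 0.007 0 0 0 0")

```text
clock: 11.05
tcp_pos: [0.3847, 0.3087, 0.166]
tool_rot: [[0.962, -0.271, -0.0], [-0.271, -0.962, -0.0], [-0.0, 0.0, -1.0]]
contact_force: [0.8, 0.4, -1.3]
width: 0.215
gripper_force: 48.8
```

Request:
servo_tool(commands="0 0 0.004 0 0 0 0;0 0 0.007 0 0 0 0;0 0 0.007 0 0 0 0")

```text
clock: 11.42
tcp_pos: [0.3847, 0.3087, 0.1649]
tool_rot: [[0.962, -0.271, -0.0], [-0.271, -0.962, -0.0], [0.0, 0.0, -1.0]]
contact_force: [-0.1, 0.2, -1.4]
width: 0.218
gripper_force: 48.8
```

Request:
servo_tool(commands="0 0 0.004 0 0 0 0;0 0 0.007 0 0 0 0;0 0 0.007 0 0 0 0")

```text
clock: 11.8
tcp_pos: [0.3847, 0.3087, 0.1639]
tool_rot: [[0.962, -0.271, -0.0], [-0.271, -0.962, -0.0], [-0.0, 0.0, -1.0]]
contact_force: [0.2, -0.0, 0.2]
width: 0.221
gripper_force: 48.8
```

Request:
servo_tool(commands="0 0 0.004 0 0 0 0;0 0 0.007 0 0 0 0;0 0 0.007 0 0 0 0")

```text
clock: 12.18
tcp_pos: [0.3847, 0.3087, 0.1628]
tool_rot: [[0.962, -0.271, -0.0], [-0.271, -0.962, -0.0], [0.0, 0.0, -1.0]]
contact_force: [0.6, -0.3, -0.7]
width: 0.218
gripper_force: 48.8
```

Request:
servo_tool(commands="0 0 0.004 0 0 0 0;0 0 0.007 0 0 0 0;0 0 0.007 0 0 0 0")

```text
clock: 12.55
tcp_pos: [0.3847, 0.3087, 0.1618]
tool_rot: [[0.962, -0.271, -0.0], [-0.271, -0.962, -0.0], [0.0, 0.0, -1.0]]
contact_force: [0.1, 0.3, -0.6]
width: 0.22
gripper_force: 48.8
```

Request:
servo_tool(commands="0 0 0.003 0 0 0 0;0 0 0.006 0 0 0 0;0 0 0.006 0 0 0 0")

```text
clock: 12.92
tcp_pos: [0.3847, 0.3087, 0.1609]
tool_rot: [[0.962, -0.271, -0.0], [-0.271, -0.962, -0.0], [-0.0, 0.0, -1.0]]
contact_force: [1.3, -0.0, -1.6]
width: 0.22
gripper_force: 48.8
```

Request:
servo_tool(commands="0 0 0.003 0 0 0 0;0 0 0.005 0 0 0 0;0 0 0.005 0 0 0 0")

```text
clock: 13.3
tcp_pos: [0.3847, 0.3087, 0.1602]
tool_rot: [[0.962, -0.271, 0.0], [-0.271, -0.962, -0.0], [0.0, 0.0, -1.0]]
contact_force: [0.7, -0.6, -2.0]
width: 0.218
gripper_force: 48.8
```

```bash
python3 - <<'E'
from m import *
s=bot.get_obs(); p=np.array(s["tcp_pos"]);T=np.array(s["tool_rot"]); print(s["clock"],p.round(4))
im,d,ci=snap("side");W=pts(d,ci)
save("s5.png",cv2.resize(im[324:384,220:310],None,fx=8,fy=8,interpolation=cv2.INTER_NEAREST))
f=[]
for i in range(4): f.append(bot.get_obs()["contact_force"]); snap("side")
print(np.round(f,1))
E
```

```text
13.3 [0.3847 0.3087 0.1602]
[[-0.5 -0.2 -1.8]
 [-0.3  0.1 -1.4]
 [ 0.4  0.3 -0.4]
 [-0.4  0.  -1.4]]
```

View pics/s5.png

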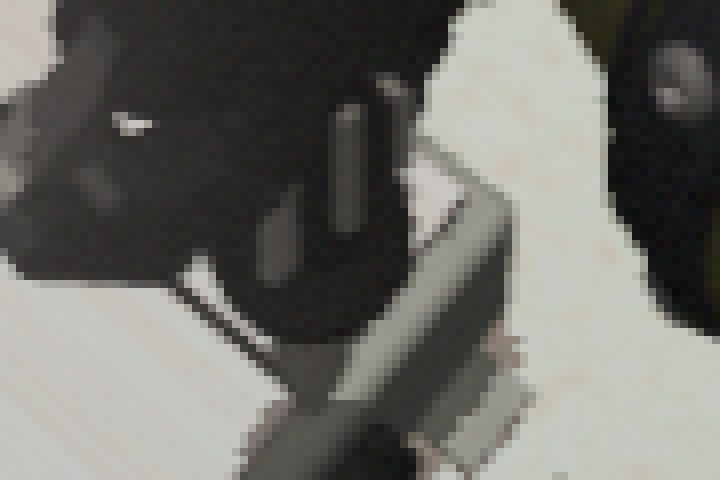

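The side crop shows the cone at (313,400) merging with the end-face edge, while the wrist view put the seam end about 3 mm further in. The tip is probably over the lower rim. I raise, move 10 mm in along the seam and feel there.

Request:
servo_tool(commands="0 0 -0.04 0 0 0 0;0 0 -0.08 0 0 0 0;0.03 -0.005 -0.08 0 0 0 0;0.066 -0.01 -0.08 0 0 0 0;0.066 -0.01 -0.08 0 0 0 0;0.066 -0.01 -0.08 0 0 0 0")

```text
clock: 14.3
tcp_pos: [0.3946, 0.3073, 0.1719]
tool_rot: [[0.962, -0.272, -0.0], [-0.272, -0.962, -0.001], [-0.0, 0.001, -1.0]]
contact_force: [-0.5, -0.3, -0.5]
width: 0.222
gripper_force: 48.8
```

```bash
cat > tip.py <<'E'
from m import *
s=bot.get_obs(); p=np.array(s["tcp_pos"]);T=np.array(s["tool_rot"]); print(s["clock"],p.round(4))
im,d,ci=snap("wrist");W=pts(d,ci)
K=np.array(ci["intrinsics"]);Rc=np.array(ci["R"]);t=np.array(ci["t"])
pr=lambda X:(lambda c:c[:2]/c[2])(K@(Rc@np.array(X)+t))
for h in (.08,.09,.1016,.1046): print(h,pr(p-[0,0,h]).round(1))
g=im.sum(-1)//3; u,v=pr(p-[0,0,.1016]).astype(int)
for r in range(v-16,v+16,1): print(r," ".join("%3d"%x for x in g[r,u-14:u+15]))
print("cols from",u-14)
near=(abs(W[...,0]-p[0])<.03)&(abs(W[...,1]-p[1])<.05)&(W[...,2]>.05)&(W[...,2]<.066)
print("cover z near",np.nanmedian(W[near][:,2]), near.sum())
E
python3 tip.py
```

```text
14.3 [0.3946 0.3073 0.1719]
0.08 [252.2 198.1]
0.09 [252.2 193.9]
0.1016 [252.2 189.4]
0.1046 [252.2 188.4]
173 171 171 169 171 174 175 174 176 174 163 135  81  36  41  94 147 167 172 172 173 173 172 173 171 172 173 170 173 172
174 172 170 171 170 174 175 175 174 173 166 140  87  33  34  91 145 169 173 173 170 173 173 173 171 173 171 173 173 172
175 169 171 172 170 172 174 174 174 174 168 142  88  39  39  89 141 168 172 173 172 172 174 173 172 169 173 172 170 172
176 171 170 171 171 172 174 175 176 173 169 145  92  41  35  84 137 166 172 172 174 173 174 172 171 171 172 172 173 173
177 170 170 169 170 172 174 174 174 174 171 150 103  51  33  72 125 159 171 172 173 171 172 173 173 172 172 171 173 172
178 170 171 170 171 171 173 176 174 174 171 158 119  65  34  58 109 153 169 172 173 171 173 173 171 171 174 174 170 172
179 172 171 170 169 170 173 174 175 174 172 162 130  79  33  46  99 147 169 172 172 174 173 172 173 173 172 170 173 173
180 171 171 171 168 170 174 173 175 174 173 167 141  84  35  41  91 141 167 172 171 171 172 172 171 171 171 173 172 173
181 168 172 168 166 165 165 169 
[... 2199 characters left out ...]
  35  33  29  31  32  35  35  42  51  64  72  82
200  62  60  61  53  40  33  29  29  28  28  24  27  26  25  23  24  23  25  23  18  19  24  25  29  32  36  44  48  57
201  60  59  52  44  29  18  14  18  15  15  13  13   9  14   8  12   5  11   7  10  11   9  17  24  25  26  24  26  33
202  52  44  35  26  17  12   6  12   5  10   6   9  11  12  13  15  12  19  13  17  13  12   6  12  11  17  17  14  12
203  37  29  19  14   9  13   9  17  15  14  20  20  18  21  23  26  22  27  23  25  25  23  22  15  13   7   8   7   5
204  18  10  12  17  17  23  20  19  25  27  29  24  28  25  30  31  34  26  31  33  31  32  25  27  22  19  13  14   7
cols from 238
cover z near 0.05891841260657953 6297
```

The tip is aligned with the seam (column 252 for both), and it is now over the covers. I feel for contact here.

Request:
servo_tool(commands="0 0 0.01 0 0 0 0;0 0 0.02 0 0 0 0;0 0 0.025 0 0 0 0;0 0 0.025 0 0 0 0")

```text
clock: 14.85
tcp_pos: [0.3946, 0.3075, 0.1684]
tool_rot: [[0.962, -0.271, -0.0], [-0.271, -0.962, -0.0], [-0.0, 0.0, -1.0]]
contact_force: [-0.1, 1.0, -1.5]
width: 0.219
gripper_force: 48.8
```

Request:
servo_tool(commands="0 0 0.003 0 0 0 0;0 0 0.007 0 0 0 0;0 0 0.007 0 0 0 0")

```text
clock: 15.22
tcp_pos: [0.3946, 0.3075, 0.1673]
tool_rot: [[0.962, -0.271, -0.0], [-0.271, -0.962, -0.0], [-0.0, 0.0, -1.0]]
contact_force: [0.5, -0.1, -1.3]
width: 0.219
gripper_force: 48.8
```

Request:
servo_tool(commands="0 0 0.003 0 0 0 0;0 0 0.007 0 0 0 0;0 0 0.007 0 0 0 0")

```text
clock: 15.6
tcp_pos: [0.3946, 0.3075, 0.1663]
tool_rot: [[0.962, -0.271, -0.0], [-0.271, -0.962, -0.0], [-0.0, 0.0, -1.0]]
contact_force: [-0.2, -0.8, -1.4]
width: 0.221
gripper_force: 48.8
```

Request:
servo_tool(commands="0 0 0.003 0 0 0 0;0 0 0.007 0 0 0 0;0 0 0.007 0 0 0 0")

```text
clock: 15.98
tcp_pos: [0.3946, 0.3075, 0.1652]
tool_rot: [[0.962, -0.271, -0.0], [-0.271, -0.962, -0.0], [-0.0, 0.0, -1.0]]
contact_force: [-0.6, -0.0, -1.3]
width: 0.222
gripper_force: 48.8
```

Request:
servo_tool(commands="0 0 0.003 0 0 0 0;0 0 0.007 0 0 0 0;0 0 0.007 0 0 0 0")

```text
clock: 16.35
tcp_pos: [0.3946, 0.3074, 0.1641]
tool_rot: [[0.962, -0.271, -0.0], [-0.271, -0.962, -0.0], [-0.0, 0.0, -1.0]]
contact_force: [0.6, -0.0, -1.7]
width: 0.221
gripper_force: 48.8
```

Request:
servo_tool(commands="0 0 0.003 0 0 0 0;0 0 0.007 0 0 0 0;0 0 0.007 0 0 0 0")

```text
clock: 16.73
tcp_pos: [0.3946, 0.3075, 0.1631]
tool_rot: [[0.962, -0.271, -0.0], [-0.271, -0.962, -0.0], [-0.0, 0.0, -1.0]]
contact_force: [-0.4, 0.7, -1.4]
width: 0.223
gripper_force: 48.8
```

Request:
servo_tool(commands="0 0 0.003 0 0 0 0;0 0 0.005 0 0 0 0;0 0 0.005 0 0 0 0")

```text
clock: 17.1
tcp_pos: [0.3946, 0.3074, 0.1624]
tool_rot: [[0.962, -0.271, -0.0], [-0.271, -0.962, -0.0], [0.0, 0.0, -1.0]]
contact_force: [0.5, 0.2, -2.0]
width: 0.219
gripper_force: 48.8
```

Request:
servo_tool(commands="0 0 0.003 0 0 0 0;0 0 0.005 0 0 0 0;0 0 0.005 0 0 0 0")

```text
clock: 17.48
tcp_pos: [0.3946, 0.3075, 0.1617]
tool_rot: [[0.962, -0.271, -0.0], [-0.271, -0.962, -0.0], [0.0, 0.0, -1.0]]
contact_force: [-0.9, 0.1, -1.2]
width: 0.217
gripper_force: 48.8
```

Request:
servo_tool(commands="0 0 0.003 0 0 0 0;0 0 0.006 0 0 0 0;0 0 0.006 0 0 0 0")

```text
clock: 17.85
tcp_pos: [0.3948, 0.3075, 0.1614]
tool_rot: [[0.962, -0.271, 0.001], [-0.271, -0.962, 0.0], [0.001, -0.0, -1.0]]
contact_force: [-0.3, -1.0, 3.3]
width: 0.219
gripper_force: 49.1
```

Request:
servo_tool(commands="0 0 0.003 0 0 0 0;0 0 0.006 0 0 0 0;0 0 0.006 0 0 0 0")

```text
clock: 18.23
tcp_pos: [0.3951, 0.3075, 0.1613]
tool_rot: [[0.962, -0.271, 0.002], [-0.271, -0.962, 0.001], [0.001, -0.001, -1.0]]
contact_force: [-1.6, -0.4, 6.6]
width: 0.222
gripper_force: 49.7
```

```bash
python3 - <<'E'
from m import *
f=[]
for i in range(3): f.append(bot.get_obs()["contact_force"]); im,d,ci=snap("side")
print(np.round(f,1))
s=bot.get_obs(); p=np.array(s["tcp_pos"]); W=pts(d,ci)
K=np.array(ci["intrinsics"]);Rc=np.array(ci["R"]);t=np.array(ci["t"])
pr=lambda X:(lambda c:c[:2]/c[2])(K@(Rc@np.array(X)+t))
for h in (.09,.0996,.1016,.1046): print(h,pr(p-[0,0,h]).round(1))
print("seam pt",pr([p[0],p[1],.06]).round(1))
g=im.sum(-1)//3; u,v=pr(p-[0,0,.1016]).astype(int)
print("cols from",u-12)
for r in range(v-10,min(v+11,384)): print(r,"|"," ".join("%3d"%x for x in g[r,u-12:u+14]))
E
```

```text
[[-1.6 -0.4  6.6]
 [-1.  -2.   6.3]
 [-1.6 -1.3  6.8]]
0.09 [252.7 366.5]
0.0996 [252.8 368.8]
0.1016 [252.9 369.3]
0.1046 [252.9 370. ]
seam pt [252.9 369.2]
cols from 240
359 |  93  56  73 160 180 129  39  36  38  36  38  36  36  32  31  31  31  33  30  37  91 166 193 192 193 194
360 | 180 127  55  61 153 177 134  65  36  34  34  35  34  35  34  32  28  29  61 158 192 192 194 194 193 193
361 | 195 178 124  54  59 144 188 182 130  50  36  31  32  31  30  32  41  41 105 172 195 193 192 194 194 194
362 | 196 195 194 159  67  56 116 175 165  87  67  63  58  62  65  65  61  61 108 173 197 195 193 192 192 187
363 | 196 196 196 195 161  65  54 105 118  87  67  68  67  68  66  64  63  61 133 183 195 197 196 194 192 157
364 | 193 195 196 195 195 166  88  56  61  66  69  67  68  66  66  63  63  61 133 182 195 196 196 195 162  82
365 | 192 194 195 196 196 195 179 123  51  58  67  67  65  66  64  65  62  84 163 195 195 194 196 169 100  82
366 | 193 193 193 194 196 195 195 177 122  61  62  67  68  67  66  63  61 134 183 195 195 196 173 112  85 124
367 | 193 193 193 193 194 196 196 195 193 160  
[... 682 characters left out ...]
  92  31  54  76  84  84  85  85  80  95
374 | 195 195 194 195 195 194 167 118 117 118 118 117 120 121 122 121  95  51  71  86  83  84  84  81  78  69
375 | 194 195 195 194 195 169 120 119 118 118 117 117 118 119 121 106  75  75  85  82  83  83  81  80  72  58
376 | 194 194 195 195 169 122 120 120 118 116 118 119 119 119 108  87  81  83  84  84  84  82  78  74  60  53
377 | 194 194 194 196 195 169 121 121 121 119 118 118 120 111  88  81  86  84  86  84  84  79  76  66  52  44
378 | 193 194 194 194 194 170 119 121 121 120 119 118 117  98  78  84  86  86  82  84  79  77  65  54  46  32
379 | 193 193 194 193 166 119 121 121 119 119 120 122 102  75  83  85  85  84  84  80  78  71  57  46  35  24
```

Contact came at TCP z = 0.1615, so the tip is 0.1016 below the TCP, and the side pixels show it on the seam about 6 mm past its start. I raise about 2 mm, go back to the seam's start, then draw along it at about 22 mm/s.

Request:
servo_tool(commands="0 0 -0.012 0 0 0 0;0 0 -0.022 0 0 0 0;-0.015 0.002 -0.022 0 0 0 0;-0.03 0.005 -0.022 0 0 0 0;-0.045 0.007 -0.022 0 0 0 0;-0.06 0.009 -0.022 0 0 0 0;-0.06 0.009 -0.022 0 0 0 0;-0.06 0.009 -0.022 0 0 0 0")

```text
clock: 19.38
tcp_pos: [0.3856, 0.3086, 0.1632]
tool_rot: [[0.962, -0.271, 0.0], [-0.271, -0.962, -0.0], [0.0, 0.0, -1.0]]
contact_force: [-0.8, -0.6, -1.8]
width: 0.217
gripper_force: 48.8
```

Request:
servo_tool(commands="0.018 -0.0028 0 0 0 0 0;0.036 -0.0055 0 0 0 0 0;0.054 -0.0082 0 0 0 0 0;0.072 -0.011 0 0 0 0 0;0.09 -0.0137 0 0 0 0 0;0.108 -0.0164 0 0 0 0 0;0.126 -0.0192 0 0 0 0 0;0.144 -0.0219 0 0 0 0 0;0.162 -0.0246 0 0 0 0 0;0.18 -0.0274 0 0 0 0 0;0.198 -0.0301 0 0 0 0 0;0.216 -0.0328 0 0 0 0 0;0.234 -0.0356 0 0 0 0 0;0.252 -0.0383 0 0 0 0 0;0.27 -0.041 0 0 0 0 0;0.288 -0.0438 0 0 0 0 0;0.306 -0.0465 0 0 0 0 0;0.324 -0.0492 0 0 0 0 0;0.342 -0.052 0 0 0 0 0;0.36 -0.0548 0 0 0 0 0")

```text
clock: 21.88
tcp_pos: [0.44, 0.3019, 0.1632]
tool_rot: [[0.962, -0.271, -0.0], [-0.271, -0.962, -0.0], [0.0, 0.0, -1.0]]
contact_force: [-0.2, -0.4, -1.2]
width: 0.217
gripper_force: 48.8
```

Request:
servo_tool(commands="0.018 -0.0028 0 0 0 0 0;0.036 -0.0055 0 0 0 0 0;0.054 -0.0082 0 0 0 0 0;0.072 -0.011 0 0 0 0 0;0.09 -0.0137 0 0 0 0 0;0.108 -0.0164 0 0 0 0 0;0.126 -0.0192 0 0 0 0 0;0.144 -0.0219 0 0 0 0 0;0.162 -0.0246 0 0 0 0 0;0.18 -0.0274 0 0 0 0 0;0.198 -0.0301 0 0 0 0 0;0.216 -0.0328 0 0 0 0 0;0.234 -0.0356 0 0 0 0 0;0.252 -0.0383 0 0 0 0 0;0.27 -0.041 0 0 0 0 0;0.288 -0.0438 0 0 0 0 0;0.306 -0.0465 0 0 0 0 0;0.324 -0.0492 0 0 0 0 0;0.342 -0.052 0 0 0 0 0;0.36 -0.0548 0 0 0 0 0")

```text
clock: 24.38
tcp_pos: [0.4942, 0.2951, 0.1632]
tool_rot: [[0.962, -0.271, 0.0], [-0.271, -0.962, -0.0], [0.0, 0.0, -1.0]]
contact_force: [-0.6, 0.6, -2.0]
width: 0.221
gripper_force: 48.8
```

Request:
servo_tool(commands="0.018 -0.0028 0 0 0 0 0;0.036 -0.0055 0 0 0 0 0;0.054 -0.0082 0 0 0 0 0;0.072 -0.011 0 0 0 0 0;0.09 -0.0137 0 0 0 0 0;0.108 -0.0164 0 0 0 0 0;0.126 -0.0192 0 0 0 0 0;0.144 -0.0219 0 0 0 0 0;0.162 -0.0246 0 0 0 0 0;0.18 -0.0274 0 0 0 0 0;0.198 -0.0301 0 0 0 0 0;0.216 -0.0328 0 0 0 0 0;0.234 -0.0356 0 0 0 0 0;0.252 -0.0383 0 0 0 0 0;0.27 -0.041 0 0 0 0 0;0.288 -0.0438 0 0 0 0 0;0.306 -0.0465 0 0 0 0 0;0.324 -0.0492 0 0 0 0 0;0.342 -0.052 0 0 0 0 0;0.36 -0.0548 0 0 0 0 0")

```text
clock: 26.88
tcp_pos: [0.5484, 0.2884, 0.1632]
tool_rot: [[0.962, -0.271, 0.0], [-0.271, -0.962, -0.0], [0.0, 0.0, -1.0]]
contact_force: [-0.4, 0.4, -1.5]
width: 0.22
gripper_force: 48.8
```

Request:
servo_tool(commands="0.018 -0.0028 0 0 0 0 0;0.036 -0.0055 0 0 0 0 0;0.054 -0.0082 0 0 0 0 0;0.06 -0.0092 0 0 0 0 0;0.06 -0.0092 0 0 0 0 0;0.06 -0.0092 0 0 0 0 0")

```text
clock: 27.62
tcp_pos: [0.5572, 0.2873, 0.1632]
tool_rot: [[0.962, -0.271, -0.0], [-0.271, -0.962, -0.0], [0.0, 0.0, -1.0]]
contact_force: [-0.3, 0.7, -1.0]
width: 0.221
gripper_force: 48.8
```

```bash
python3 - <<'E'
from m import *
s=bot.get_obs(); p=np.array(s["tcp_pos"]); print(s["clock"],p.round(4),np.round(s["contact_force"],1), "seam y",.3562-.1234*p[0])
im,d,ci=snap("side")
K=np.array(ci["intrinsics"]);Rc=np.array(ci["R"]);t=np.array(ci["t"])
pr=lambda X:(lambda c:c[:2]/c[2])(K@(Rc@np.array(X)+t))
for x in (.540,.55,.555,.56): print(x,pr([x,.3562-.1234*x,.06]).round(1))
g=im.sum(-1)//3; u,v=pr(p-[0,0,.1016]).astype(int); print("tip",pr(p-[0,0,.1016]).round(1))
print("cols from",u-12)
for r in range(v-12,min(v+9,384)): print(r,"|"," ".join("%3d"%x for x in g[r,u-12:u+16]))
E
```

```text
27.625 [0.5572 0.2873 0.1632] [-0.3  0.7 -1. ] seam y 0.28744370266122443
0.54 [189.  315.3]
0.55 [185.  311.9]
0.555 [183.  310.2]
0.56 [181.  308.5]
tip [182. 309.]
cols from 170
296 |  76  76  75  77  74  69  62  60  60  63  65  68  67  67  65  65  61  61  62  60  57  56  55  53  51  50  49  51
297 |  73  74  75  75  74  74  71  67  60  61  62  62  64  65  66  65  64  64  61  60  59  57  54  54  51  51  50  50
298 |  71  71  71  72  71  74  72  73  71  68  63  59  59  60  61  65  64  63  59  62  63  57  56  57  52  49  52  49
299 |  68  68  68  70  70  70  71  70  70  69  72  69  63  59  59  60  60  62  62  61  59  59  53  54  54  51  49  50
300 |  66  66  68  67  68  67  68  68  66  68  69  70  70  64  60  59  57  59  61  60  59  58  56  56  51  51  50  50
301 |  61  63  64  64  64  64  68  68  66  65  65  68  68  67  66  60  57  56  57  60  59  57  55  53  53  49  48  49
302 |  55  58  60  60  63  62  62  63  65  62  65  65  66  66  65  66  65  57  56  58  58  57  57  55  53  51  53  50
303 |  49  54  55  58  58  59  60  59  62  61  62  62  65  63  65  64  63  63  57  56  57  57
[... 858 characters left out ...]
39  42  41  43  45  48  47  49  48  44  49  49  50  49  51  49  53  52  53  51  54  55  55  55  53  55  53  51
312 |  38  39  39  41  43  42  43  45  47  47  47  49  49  49  48  50  48  51  51  52  52  54  53  56  53  54  54  52
313 |  37  34  38  40  41  40  40  42  43  46  47  48  49  50  49  50  49  51  53  50  53  51  53  53  56  53  52  52
314 |  35  37  37  37  37  37  39  38  42  41  46  49  48  48  50  49  51  50  49  52  51  52  54  52  52  52  52  50
315 |  35  37  35  37  36  40  38  39  35  38  40  44  47  49  50  48  50  50  51  52  51  52  51  50  52  52  53  52
316 |  38  35  35  36  36  36  37  36  39  39  38  40  45  50  49  49  51  51  51  50  53  50  51  52  53  52  52  51
```

The trace is finished, with TCP y and z on the seam line to within a fraction of a millimetre. I lift and carry the pen back over its stand.

Request:
servo_tool(commands="0 0 -0.05 0 0 0 0;0 0 -0.15 0 0 0 0;0 0 -0.3 0 0 0 0;0 0 -0.45 0 0 0 0;0 0 -0.58 0 0 0 0;0 0 -0.58 0 0 0 0")

```text
clock: 28.42
tcp_pos: [0.558, 0.2876, 0.2534]
tool_rot: [[0.962, -0.271, 0.004], [-0.271, -0.962, 0.003], [0.003, -0.004, -1.0]]
contact_force: [-0.3, 0.4, -1.1]
width: 0.221
gripper_force: 48.9
```

Request:
servo_tool(commands="0.04 0.08 0 0 0 0 0;0.11 0.22 0 0 0 0 0;0.19 0.37 0 0 0 0 0;0.26 0.52 0 0 0 0 0;0.326 0.654 0 0 0 0 0")

```text
clock: 29.05
tcp_pos: [0.5779, 0.1774, 0.2501]
tool_rot: [[0.962, -0.272, -0.0], [-0.272, -0.962, -0.0], [-0.0, 0.0, -1.0]]
contact_force: [-0.8, 0.1, -0.3]
width: 0.224
gripper_force: 48.9
```

Request:
servo_tool(commands="0.07 0.14 0 0 0 0 0;0.14 0.28 0 0 0 0 0;0.21 0.42 0 0 0 0 0;0.27 0.54 0 0 0 0 0;0.31 0.62 0 0 0 0 0;0.326 0.654 0 0 0 0 0;0.326 0.654 0 0 0 0 0;0.326 0.654 0 0 0 0 0;0.326 0.654 0 0 0 0 0")

```text
clock: 30.18
tcp_pos: [0.5981, 0.0724, 0.2502]
tool_rot: [[0.963, -0.271, -0.0], [-0.271, -0.963, -0.0], [-0.0, 0.0, -1.0]]
contact_force: [0.2, -0.4, -1.0]
width: 0.22
gripper_force: 48.9
```

```bash
sed -i 's/^near=.*//;s/^print("cover.*//;s/^for r in range.*/pass/;s/^print("cols.*//' tip.py; cat >> tip.py <<'E'
m,q,r=rect(W,.08,.095,(.5975,.0725),.06); print("plate",np.round(r[0],1),np.round(r[1],1))
Q=(W[(np.hypot(W[...,0]-p[0],W[...,1]-p[1])<.03)&(W[...,2]>p[2]-.115)&(W[...,2]<p[2]-.03)]-p)@T
for a in np.arange(.045,.11,.01):
    q=Q[abs(Q[:,2]-a)<.004]
    if len(q): print(a.round(3),len(q),"xmax",q[:,0].max().round(4),"y",q[:,1].min().round(4),q[:,1].max().round(4))
E
python3 tip.py
```

```text
30.175 [0.5981 0.0724 0.2502]
0.08 [252.3 198.1]
0.09 [252.3 193.9]
0.1016 [252.3 189.4]
0.1046 [252.3 188.4]
plate [597.6  72.5] [70.2 70. ]
0.055 28 xmax 0.0077 y -0.0047 0.0044
0.065 71 xmax 0.0073 y -0.007 0.0074
0.075 29 xmax 0.0073 y -0.0071 0.0075
0.085 11 xmax 0.0055 y -0.0038 0.002
0.095 8 xmax 0.0034 y -0.0017 0.0028
```

Aligned with the stand to within 1 mm. I lower it to just above its rest.

Request:
servo_tool(commands="0 0 0.06 0 0 0 0;0 0 0.14 0 0 0 0;0 0 0.22 0 0 0 0;0 0 0.3 0 0 0 0;0 0 0.37 0 0 0 0;0 0 0.44 0 0 0 0;0 0 0.51 0 0 0 0;0 0 0.58 0 0 0 0;0 0 0.65 0 0 0 0;0 0 0.72 0 0 0 0;0 0 0.79 0 0 0 0;0 0 0.85 0 0 0 0;0 0 0.89 0 0 0 0;0 0 0.915 0 0 0 0;0 0 0.915 0 0 0 0;0 0 0.915 0 0 0 0")

```text
clock: 32.22
tcp_pos: [0.5984, 0.0719, 0.1134]
tool_rot: [[0.962, -0.271, 0.001], [-0.271, -0.962, 0.0], [0.001, -0.0, -1.0]]
contact_force: [0.3, 0.8, -1.0]
width: 0.221
gripper_force: 48.9
```

Request:
servo_tool(commands="0 0 0.005 0 0 0 0;0 0 0.01 0 0 0 0;0 0 0.01 0 0 0 0", grip_force=20)

```text
clock: 32.6
tcp_pos: [0.5982, 0.0719, 0.1117]
tool_rot: [[0.962, -0.271, 0.0], [-0.271, -0.962, -0.0], [0.0, -0.0, -1.0]]
contact_force: [0.0, -0.1, -0.5]
width: 0.219
gripper_force: 49.0
```

Request:
servo_tool(commands="0 0 0 0 0 0 0.27;0 0 0 0 0 0 0.32;0 0 0 0 0 0 0.4;0 0 0 0 0 0 0.5;0 0 0 0 0 0 0.65;0 0 0 0 0 0 0.65;0 0 0 0 0 0 0.65;0 0 0 0 0 0 0.65")

```text
clock: 33.6
tcp_pos: [0.5981, 0.0719, 0.1115]
tool_rot: [[0.962, -0.271, 0.0], [-0.271, -0.962, -0.0], [0.0, 0.0, -1.0]]
contact_force: [-0.5, -0.4, -0.4]
width: 0.649
gripper_force: 0.0
```

Request:
servo_tool(commands="0 0 -0.05 0 0 0 0.65;0 0 -0.12 0 0 0 0.65;0 0 -0.22 0 0 0 0.65;0 0 -0.34 0 0 0 0.65;0 0 -0.48 0 0 0 0.65;0 0 -0.64 0 0 0 0.65;0 0 -0.8 0 0 0 0.65;0 0 -0.95 0 0 0 0.65")

```text
clock: 34.6
tcp_pos: [0.5982, 0.0719, 0.2563]
tool_rot: [[0.962, -0.271, 0.001], [-0.271, -0.962, 0.0], [0.001, -0.001, -1.0]]
contact_force: [0.5, -0.9, 0.4]
width: 0.653
gripper_force: 0.0
```

Request:
servo_tool(commands="-0.25 -0.15 0 0 0 0 0.65;-0.5 -0.3 0 0 0 0 0.65;-0.7 -0.4 0 0 0 0 0.65;-0.7 -0.4 0 0 0 0 0.65;-0.7 -0.4 0 0 0 0 0.65;-0.7 -0.4 0 0 0 0 0.65")

```text
clock: 35.35
tcp_pos: [0.5138, 0.1576, 0.2541]
tool_rot: [[0.962, -0.272, -0.0], [-0.272, -0.962, -0.0], [0.0, 0.0, -1.0]]
contact_force: [-0.7, -0.2, 0.4]
width: 0.653
gripper_force: 0.0
```

```bash
python3 - <<'E'
from m import *
s=bot.get_obs(); print(s["clock"],np.round(s["tcp_pos"],4),np.round(s["contact_force"],1),s["width"])
for c in ("side","wrist"):
    im,d,ci=snap(c); W=pts(d,ci)
    for n,lo,hi in (("plate",.08,.092),("collar",.0935,.0985),("mid",.11,.13),("top",.155,.18)):
        m,p,q=rect(W,lo,hi,(.5976,.0725),.055)
        if len(p): print(c,n,len(p),np.round(q[0],1),np.round(q[1],1),np.median(p,0).round(4),p[:,2].max().round(4))
E
```

```text
35.35 [0.5138 0.1576 0.2541] [-0.7 -0.2  0.4] 0.6534717164209205
side plate 641 [595.8  72.3] [71.3 72.5] [0.5814 0.0891 0.09  ] 0.092
side collar 114 [587.9  69. ] [48.2 26. ] [0.5875 0.0782 0.0964] 0.0983
side mid 47 [589.2  77.1] [14.4  5.3] [0.5892 0.0785 0.1212] 0.1295
side top 73 [592.7  73.1] [13.8 16.2] [0.5904 0.0756 0.1668] 0.1719
wrist plate 4717 [597.8  72.4] [70.1 70.6] [0.5991 0.0799 0.089 ] 0.092
wrist collar 748 [596.9  75.6] [37.1 30.7] [0.5972 0.0797 0.095 ] 0.0983
wrist mid 134 [596.2  78.5] [21.3  7.5] [0.5953 0.0807 0.1212] 0.1299
wrist top 912 [597.5  72.4] [19.4 19.6] [0.5971 0.0742 0.1685] 0.171
```

The pen is home: its top is at (0.5975, 0.0724, 0.170), upright, with the collar on the plate. The robot is clear, so I hand it in.

```bash
python3 -c "
from plant import bot
print(bot.close_job())"
```

```text
the job is handed in; nothing more can be done
None
```

I drew the pen tip about 2 mm above the long box's seam from the gland end to the far end at about 22 mm/s, and the pen hangs upright in its own stand again; the job was handed in at about 35 s. The tip touched the seam lightly near its start while I felt for the height, and the far end was hidden from the side camera, so I judged it by position. The blue look-alike toppled by itself early on and I left it.

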